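# Sort the canisters by size and close up the rows

## Task

Tidy the blue storage canisters away by size: stand all the small ones in one row in the narrow tray and all the large ones in one row in the wide tray, sliding a tray's stop back first where it is in the way. Each row must be closed up, the first canister flush against the tray's end wall, every next one flush against its neighbour, and the sliding stop slid up flush against the last. Leave the mug, the brown tin and the lemon where they are.

Things in the scene. Friction and masses are not known exactly. Their poses are not given: they have to be found in the camera images.
- small_a: small kitchen canister, square with rounded edges, dark blue body with a flat brown wooden lid: 48 x 48 mm, 62 mm high (straight-sided body up to 48 mm, then the fixed lid, 42 mm square), about 160 g, with a heavy bottom. Origin: centre of its underside, z up, x and y square to its sides. May be absent (two or three of this size are there)
- small_b: small kitchen canister, square with rounded edges, dark blue body with a flat brown wooden lid: 48 x 48 mm, 62 mm high (straight-sided body up to 48 mm, then the fixed lid, 42 mm square), about 160 g, with a heavy bottom. Origin: centre of its underside, z up, x and y square to its sides. May be absent (two or three of this size are there)
- small_c: small kitchen canister, square with rounded edges, dark blue body with a flat brown wooden lid: 48 x 48 mm, 62 mm high (straight-sided body up to 48 mm, then the fixed lid, 42 mm square), about 160 g, with a heavy bottom. Origin: centre of its underside, z up, x and y square to its sides. May be absent (two or three of this size are there)
- narrow_tray: narrow wooden tray, fixed to the table: a straight lane 58 mm wide inside and 251 mm long for the small canisters, with a floor 6 mm thick and, along both sides, lips 6 mm thick that stand 10 mm above the floor. Origin: on the lane's centre line in the inner face of the closed end wall (12 mm thick, 40 mm above the floor), at table height; y runs along the lane from the end wall to the sliding stop, x across it, z up
- narrow_end (a point): point on the floor of the narrow tray at the foot of the inner face of its end wall, on the centre line; axes as the tray's. A canister flush in the k-th place (k = 1, 2, 3) has its origin 48 x (k - 0.5) mm along y from here
- narrow_stop (a joint): sliding stop of the narrow tray (dark steel plate 8 mm thick across the lane, on a foot, with an orange grip post behind it), m: 0 = slid fully open, with its face 189 mm from the end wall; grows as it is slid toward the end wall, up to 0.126. Friction about 1.5 N; it stays where it is left. It does not lift out
- narrow_stop_face (a point): point at floor height, on the lane's centre line, in the face of the narrow tray's stop that looks to the end wall (this face touches the last canister)
- narrow_stop_grip (a point): centre of the top of that stop's orange grip post: 30 mm wide across the lane, 14 mm along it, its top 65 mm above the table and its foot 11 mm; the face lies 38 mm nearer to the end wall
- large_a: large kitchen canister, square with rounded edges, dark blue body with a flat brown wooden lid: 62 x 62 mm, 80 mm high (straight-sided body up to 66 mm, then the fixed lid, 56 mm square), about 280 g, with a heavy bottom. Origin: centre of its underside, z up, x and y square to its sides. May be absent (two or three of this size are there)
- large_b: large kitchen canister, square with rounded edges, dark blue body with a flat brown wooden lid: 62 x 62 mm, 80 mm high (straight-sided body up to 66 mm, then the fixed lid, 56 mm square), about 280 g, with a heavy bottom. Origin: centre of its underside, z up, x and y square to its sides. May be absent (two or three of this size are there)
- large_c: large kitchen canister, square with rounded edges, dark blue body with a flat brown wooden lid: 62 x 62 mm, 80 mm high (straight-sided body up to 66 mm, then the fixed lid, 56 mm square), about 280 g, with a heavy bottom. Origin: centre of its underside, z up, x and y square to its sides. May be absent (two or three of this size are there)
- wide_tray: wide wooden tray, fixed to the table: a straight lane 72 mm wide inside and 293 mm long for the large canisters, with a floor 6 mm thick and, along both sides, lips 6 mm thick that stand 10 mm above the floor. Origin: on the lane's centre line in the inner face of the closed end wall (12 mm thick, 40 mm above the floor), at table height; y runs along the lane from the end wall to the sliding stop, x across it, z up
- wide_end (a point): point on the floor of the wide tray at the foot of the inner face of its end wall, on the centre line; axes as the tray's. A canister flush in the k-th place (k = 1, 2, 3) has its origin 62 x (k - 0.5) mm along y from here
- wide_stop (a joint): sliding stop of the wide tray (dark steel plate 8 mm thick across the lane, on a foot, with an orange grip post behind it), m: 0 = slid fully open, with its face 231 mm from the end wall; grows as it is slid toward the end wall, up to 0.154. Friction about 1.5 N; it stays where it is left. It does not lift out
- wide_stop_face (a point): point at floor height, on the lane's centre line, in the face of the wide tray's stop that looks to the end wall (this face touches the last canister)
- wide_stop_grip (a point): centre of the top of that stop's orange grip post: 30 mm wide across the lane, 14 mm along it, its top 65 mm above the table and its foot 11 mm; the face lies 38 mm nearer to the end wall
- mug: white mug with leaf pattern, 92 x 123 x 95 mm; leave alone. Origin: centre of its underside
- tin: brown and white food tin, round, 57 mm wide, 72 mm high; leave alone. Origin: centre of its underside
- lemon: yellow lemon, 83 x 58 x 58 mm; leave alone. Origin: centre of its underside
There are look-alikes about, which are no part of the job. Leave any turquoise look-alike of the small_c alone.

How it is judged:
At the end, for the whole second after the job is handed in: Every canister present stands upright and at rest in the tray of its size, within 9 mm of the centre line; the first is within 3 mm of the end wall, each next leaves at most about 3 mm of gap, no place in the row is empty, and each stop is within 4 mm of the last one. Any order in a row ((y of small_a in the frame of narrow_end between 0.021 and 0.027 m or (y of small_a in the frame of narrow_end between 0.069 and 0.078 m and (y of small_b in the frame of narrow_end between 0.021 and 0.027 m or y of small_c in the frame of narrow_end between 0.021 and 0.027 m)) or (y of small_a in the frame of narrow_end between 0.117 and 0.129 m and (y of small_b in the frame of narrow_end between 0.069 and 0.078 m or y of small_c in the frame of narrow_end between 0.069 and 0.078 m))) and (y of small_b in the frame of narrow_end between 0.021 and 0.027 m or (y of small_b in the frame of narrow_end between 0.069 and 0.078 m and (y of small_a in the frame of narrow_end between 0.021 and 0.027 m or y of small_c in the frame of narrow_end between 0.021 and 0.027 m)) or (y of small_b in the frame of narrow_end between 0.117 and 0.129 m and (y of small_a in the frame of narrow_end between 0.069 and 0.078 m or y of small_c in the frame of narrow_end between 0.069 and 0.078 m))) and (y of small_c in the frame of narrow_end between 0.021 and 0.027 m or (y of small_c in the frame of narrow_end between 0.069 and 0.078 m and (y of small_a in the frame of narrow_end between 0.021 and 0.027 m or y of small_b in the frame of narrow_end between 0.021 and 0.027 m)) or (y of small_c in the frame of narrow_end between 0.117 and 0.129 m and (y of small_a in the frame of narrow_end between 0.069 and 0.078 m or y of small_b in the frame of narrow_end between 0.069 and 0.078 m))) and horizontal distance between any of small_a, small_b, small_c and narrow_stop_face below 0.029 m and (y of large_a in the frame of wide_end between 0.028 and 0.034 m or (y of large_a in the frame of wide_end between 0.09 and 0.099 m and (y of large_b in the frame of wide_end between 0.028 and 0.034 m or y of large_c in the frame of wide_end between 0.028 and 0.034 m)) or (y of large_a in the frame of wide_end between 0.152 and 0.164 m and (y of large_b in the frame of wide_end between 0.09 and 0.099 m or y of large_c in the frame of wide_end between 0.09 and 0.099 m))) and (y of large_b in the frame of wide_end between 0.028 and 0.034 m or (y of large_b in the frame of wide_end between 0.09 and 0.099 m and (y of large_a in the frame of wide_end between 0.028 and 0.034 m or y of large_c in the frame of wide_end between 0.028 and 0.034 m)) or (y of large_b in the frame of wide_end between 0.152 and 0.164 m and (y of large_a in the frame of wide_end between 0.09 and 0.099 m or y of large_c in the frame of wide_end between 0.09 and 0.099 m))) and (y of large_c in the frame of wide_end between 0.028 and 0.034 m or (y of large_c in the frame of wide_end between 0.09 and 0.099 m and (y of large_a in the frame of wide_end between 0.028 and 0.034 m or y of large_b in the frame of wide_end between 0.028 and 0.034 m)) or (y of large_c in the frame of wide_end between 0.152 and 0.164 m and (y of large_a in the frame of wide_end between 0.09 and 0.099 m or y of large_b in the frame of wide_end between 0.09 and 0.099 m))) and horizontal distance between any of large_a, large_b, large_c and wide_stop_face below 0.036 m and x of small_a in the frame of narrow_end between -0.009 and 0.009 m and z of small_a in the frame of narrow_end between -0.003 and 0.003 m and angle between each of small_a, small_b, small_c, large_a, large_b, large_c's own z axis and vertical below 0.08 rad and linear speed of each of small_a, small_b, small_c, large_a, large_b, large_c below 0.02 m/s and x of small_b in the frame of narrow_end between -0.009 and 0.009 m and z of small_b in the frame of narrow_end between -0.003 and 0.003 m and x of small_c in the frame of narrow_end between -0.009 and 0.009 m and z of small_c in the frame of narrow_end between -0.003 and 0.003 m and velocity of joint each of narrow_stop, wide_stop below 0.01 m/s and x of large_a in the frame of wide_end between -0.009 and 0.009 m and z of large_a in the frame of wide_end between -0.003 and 0.003 m and x of large_b in the frame of wide_end between -0.009 and 0.009 m and z of large_b in the frame of wide_end between -0.003 and 0.003 m and x of large_c in the frame of wide_end between -0.009 and 0.009 m and z of large_c in the frame of wide_end between -0.003 and 0.003 m); the robot touches nothing.
It fails at once if the mug is moved by more than 3 cm (distance of mug from where it was at the start of the episode above 0.03 m).
It fails at once if the tin is moved by more than 3 cm (distance of tin from where it was at the start of the episode above 0.03 m).
It fails at once if the lemon is moved by more than 3 cm (distance of lemon from where it was at the start of the episode above 0.03 m).
Of small_a, small_b, small_c only 2 to 3 are there at a start; the rules pass over those that are not, and their reading is None.
Of large_a, large_b, large_c only 2 to 3 are there at a start; the rules pass over those that are not, and their reading is None.
At some moment in a run one of small_a, large_a, small_b, large_b, small_c, large_c may be knocked a few centimetres aside while the robot is not near it.
Once in a run the grip may slacken for a moment while it holds something.
It also fails if it takes over 210 s, if anything falls off the work surface, if the arm or the gripper's body presses on something with over 40 N, if the wrist force passes 120 N, or if a joint passes its speed limit or range.

## Robot

A 7-joint arm with a two-finger parallel gripper is mounted at the origin on a cart in front of the work surface, level with it; the furniture and walls round the work are solid. World frame = base frame: x ahead of the robot, y to its left, z up, the work surface at z = 0. Lengths are in m, angles in rad, forces in N, time in s.
With the tool pointing down it reaches from about 0.4 to 0.875 m from the base axis. Payload 6.5 kg.
Tool frame: the origin (TCP) lies on the mounting face of the last link; the fingertips stand arm.tip_reach ahead of it and the grasp point (between the pads) lies 155 mm ahead of it (arm.tip_reach is the distance from the TCP to the fingertips, in m); z points along the fingers, y is the line along which they close (so a half turn about z gives the same grasp; the last joint's range is limited). The gripper opens to 85 mm and grips with 20 to 120 N. Pads are 22 mm wide; open, the fingers measure 114 mm over their backs; the gripper's body (76 mm by 85 mm) begins 54 mm behind the grasp point. The pads swing forward as they close: fully open they stand 13 mm farther back than shut.
Start: joints at [-1.318, 0.536, -0.004, 1.538, 0.003, 1.067, -0.071], TCP at [0.204, 0.617, 0.405] pointing down, gripper open.
Joint ranges: [-2.7, 2.7], [-0.37, 2.16], [-1.27, 1.26], [0.24, 2.4], [-1.31, 4.45], [0.19, 1.91], [-2.76, 2.76]. Speed limits (rad/s): [2.39, 2.39, 3.14, 3.14, 3.14, 3.14, 3.14].

## Interface

Orientations are given as a unit quaternion [x, y, z, w].
In Python, from plant import arm gives the robot as it stands. The module is installed in compiled form; this text tells all that it offers. Calls block until the motion is done:
- arm.move_pose(position, orientation): joint-space move of the TCP to a pose.
- arm.line_to(position, orientation=None, rate=0.15, stop_force=None): straight line of the TCP; orientation=None keeps the orientation; rate is the mean speed in m/s. With stop_force (N) it stops when the force on the tool has changed by that much, and returns True; else False.
- arm.move_joints(angles): joint-space move.
- arm.move_gripper(opening, f_grip=None): opening from 0.0 (shut) to 1.0 (fully open); f_grip is the grip in N (None keeps the last); returns when the fingers have stopped.
- arm.wait(seconds).
- arm.solve_ik(position, orientation): joint angles nearest the present ones, or None.
- arm.grab_frame(name): name is "scene" or "top" or "wrist"; returns a dict with "image" (480x640x3 uint8, blue, green, red), "vfov" (degrees; the focal length in pixels is half the picture's height over the tangent of half this angle, whatever the lens; pixels are square), "cx", "cy" (the principal point, pixels), "rvec" (rotation vector, rad) and "tvec" (3), from world to camera coordinates, as OpenCV has them. Camera axes: x right, y down, z forward; pixel columns grow to the right and rows downward; lengths in m; the calibration is good to about 2 mm. The wrist camera is an equidistant fisheye: a pixel r from the principal point sees the ray r / f radians off the axis. A picture is of the moment at which its call begins. There is no depth.
A pose or a line that the arm cannot do raises arm.IKError and nothing moves.
- arm.close_job(): hands the job in; it is judged then, once.
Readings, each from a call of its own:
- arm.get_clock(): time.
- arm.get_q(): joint angles.
- arm.get_dq(): joint speeds.
- arm.get_effort(): joint torques, N m.
- arm.get_tcp_pos(): TCP position.
- arm.get_orientation(): TCP orientation.
- arm.get_force(): force on the tool from outside, world axes, zero at the start.
- arm.get_moment(): the same for the moment, N m.
- arm.get_opening(): opening from 0.0 (shut) to 1.0 (fully open).
- arm.get_grip_force(): force on a finger pad.
Only numpy, scipy, OpenCV 4.12 (cv2) and the standard library are available. Lean on these libraries where they do the work, as an engineer would, in place of code of your own. Each camera call takes 0.05 s, during which the arm holds its last target. There are 200 camera calls.

## Working session

There is one attempt and no reset: what is moved stays moved. The work goes in short steps, each a Python script; the robot and the scene stay as the last script left them, time stands still between calls to the robot, and variables do not carry over. Pictures are saved under pics/ and viewed, at most 14 in all, crops included, and the job is handed in when it is done.

```bash
mkdir -p pics; python3 - <<'E'
from plant import arm
import cv2
for n in("scene","top"):
    f=arm.grab_frame(n);cv2.imwrite(f"pics/{n}0.png",f["image"]);print(n,f["vfov"],f["cx"],f["cy"],f["rvec"],f["tvec"])
print(arm.get_clock(),arm.tip_reach,arm.get_tcp_pos(),arm.get_orientation(),arm.get_opening())
E
```

```text
scene 55.76202760104618 320.9270068806344 230.9917710012261 [ 2.08449072 -1.01023105  0.4943071 ] [-0.37900429  0.33223781  0.77497207]
top 57.85257559926844 320.3805769169582 242.20355069452114 [ 2.18143911 -2.16718518  0.07699308] [-0.04114677  0.55066382  1.04759765]
0.1 0.1734 [0.20363928 0.61698309 0.40389564] [ 1.58695888e-01  9.87327208e-01 -7.69030305e-04 -8.81957921e-05] 0.9961280179580531
```

View pics/top0.png

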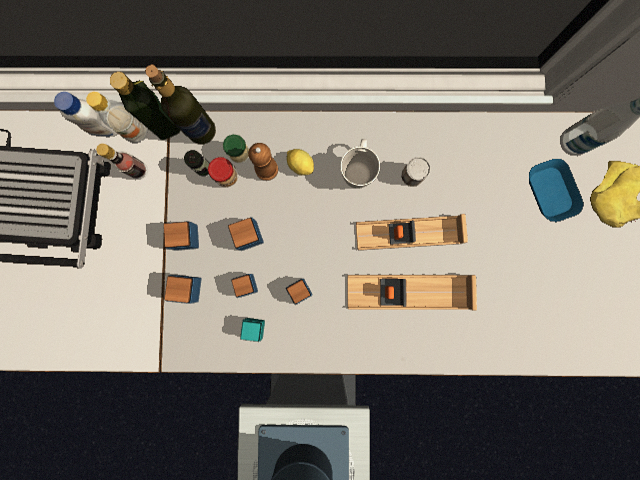

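View pics/scene0.png

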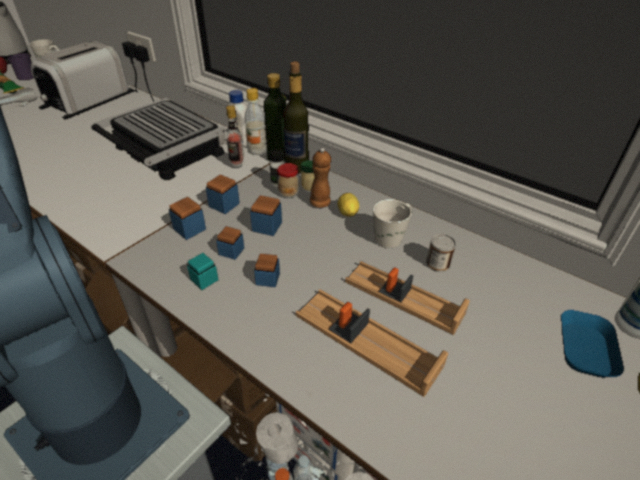

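Candidates (top view): the large ones with a blue body and brown lid are at (180,235), (245,233) and (181,289); the small ones are at (244,285) and (298,291). The turquoise look-alike at (252,329) has no lid, so it stays. The blue tub at (556,190) isn't a canister either. The narrow tray is at (411,232) and the wide tray at (411,292). Both have their end walls on the right, and their orange posts are at (400,232) and (391,292).

```bash
cat > h.py <<'E'
from plant import arm
import cv2,numpy as np
from scipy.spatial.transform import Rotation as R
def ray(f,uv,z):
    "pixels -> world points on the plane at height z (pinhole cameras)"
    fl=240/np.tan(np.radians(f["vfov"])/2); M=cv2.Rodrigues(np.array(f["rvec"],float))[0]
    uv=np.atleast_2d(uv).astype(float)
    d=np.c_[(uv-[f["cx"],f["cy"]])/fl,np.ones(len(uv))]@M; c=-M.T@np.array(f["tvec"],float).ravel()
    return (c+d*((z-c[2])/d[:,2])[:,None])[:,:2]
def rect(P):
    "mm-accurate min-area rectangle: centre, sides, angle mod 90 deg"
    (c,s,a)=cv2.minAreaRect((P*1000).astype(np.float32)); return np.array(c)/1000,s,a
def blobs(mask,lo=30):
    n,l,st,ct=cv2.connectedComponentsWithStats(mask.astype(np.uint8))
    for i in range(1,n):
        if st[i,4]>lo:
            m=cv2.resize((l==i).astype(np.uint8),None,fx=1,fy=1)
            k=max(cv2.findContours(m,cv2.RETR_EXTERNAL,cv2.CHAIN_APPROX_NONE)[0],key=len)
            yield ct[i],st[i],k[:,0,:]
def hsv(f): return cv2.split(cv2.cvtColor(f["image"],cv2.COLOR_BGR2HSV).astype(int))
def cans(f=None,big=3):
    "canister lids in the top view: list of (xy, angle mod 90, 'L'/'S', pixel, sides)"
    f=f or arm.grab_frame("top"); h,s,v=hsv(f); out=[]
    for c,st,k in blobs((h<16)&(s>90)&(v>80),100):
        if not(100<c[0]<520 and 190<c[1]<370): continue
        _,sd,_=rect(ray(f,k,.07)); L=min(sd)+2.3>46
        p,sd,a=rect(ray(f,k,.080 if L else .062))
        if min(sd)>30 and max(sd)<70: out.append((p,a%90,"L" if L else "S",c.round(),np.round(sd,1)))
    return out
E
python3 - <<'E'
from h import *
f=arm.grab_frame("top");cv2.imwrite("pics/t1.npy.png",f["image"])
for c in cans(f): print(c)
h,s,v=hsv(f)
print("post")
for c,st,k in blobs((h<12)&(s>190)&(v>150),15): print(c,st,rect(ray(f,k,.065)))
print("tray")
for p in [(440,232),(440,292),(464,228),(475,292),(180,235),(400,232)]: print(p,h[p[1],p[0]],s[p[1],p[0]],v[p[1],p[0]])
for c,st,k in blobs((h>8)&(h<25)&(s>60)&(v>90),300): print(c,st,rect(ray(f,k,.016)))
M=cv2.Rodrigues(np.array(f["rvec"]))[0];print(-M.T@f["tvec"])
i=f["image"];a=cv2.resize(i[205:320,340:490],None,fx=5,fy=5,interpolation=cv2.INTER_CUBIC);cv2.imwrite("pics/tr.png",a)
E
```

```text
(array([ 0.57651025, -0.32634439]), 4.164434432983398, 'L', array([449., 229.]), array([65.5, 65.2]))
(array([0.56863379, 0.14424011]), 20.45736312866211, 'L', array([243., 232.]), array([56.5, 56.4]))
(array([0.56347089, 0.3001507 ]), 2.094208002090454, 'L', array([176., 234.]), array([56.4, 56.4]))
(array([0.44424585, 0.14640417]), 16.303361892700195, 'S', array([242., 286.]), array([41.4, 42.4]))
(array([0.4353775 , 0.29204535]), 84.447265625, 'L', array([178., 289.]), array([58.7, 55.8]))
(array([0.43129565, 0.01344703]), 30.094383239746094, 'S', array([298., 291.]), array([41. , 41.6]))
post
[219.28651685 168.03370787] [211 158  18  20 178] (array([0.72746429, 0.20712057]), (46.69227600097656, 39.45625305175781), 19.458431243896484)
[220.29032258 172.53225806] [208 160  24  21  62] (array([0.71749225, 0.206465  ]), (56.0751838684082, 43.13832092285156), 73.69644165039062)
[399.41666667 231.13888889] [398 226   5  12  36] (array([ 0.5739881 , -0.22616559]), (9.449603080749512, 26.222946166992188), 89.56505584716797)
[390.675 291.925] [389 287   5  12  40] (array([ 0.43040897, -0.
[... 1150 characters left out ...]
2131, 0.32288721]), (60.446205139160156, 61.67839050292969), 5.558016300201416)
[241.84935897 285.50320513] [232 275  21  22 312] (array([0.4432197 , 0.15552222]), (42.69031524658203, 44.554725646972656), 17.05775260925293)
[409.20318725 292.07911212] [ 347  274  122   36 3514] (array([ 0.43170007, -0.25088248]), (85.26497650146484, 294.9136962890625), 0.44461074471473694)
[177.48080134 289.28547579] [164 277  28  26 599] (array([0.43300018, 0.31392923]), (61.76795959472656, 58.89631271362305), 84.87200927734375)
[298.19093851 291.43042071] [287 280  23  23 309] (array([0.4297561 , 0.01617617]), (42.62147903442383, 43.123722076416016), 29.88933753967285)
[ 0.46350698 -0.04963295  1.08861489]
```

View pics/tr.png

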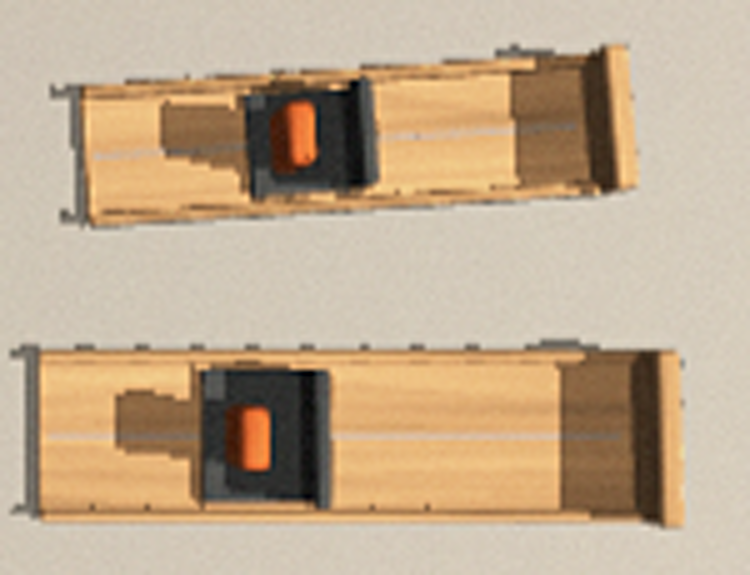

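Crop (5x, origin 340,205): each tray has a grey centre line. The narrow one runs (97,157)–(575,126) and its wall-top inner edge is at (607,116). The wide one runs (45,437)–(620,437) with its inner edge at (662,437). The post tops are at about (300,130) and (258,437).

```bash
python3 - <<'E'
from h import *
f=arm.grab_frame("top")
q=lambda *p:(np.array(p)+.5)/5-.5+[340,205]
for n,l,w,o,post in(("N",q((97,157),(575,126)),q((602,45),(613,188)),q((627,44),(636,187)),q((300,133))),("W",q((45,437),(620,437)),q((658,350),(667,525)),q((678,350),(684,526)),q((259,437)))):
    L=ray(f,l,.006);W=ray(f,w,.046);O=ray(f,o,.046);P=ray(f,post,.065)
    d=L[0]-L[1];print(n,"line",L,"yaw",np.degrees(np.arctan2(-d[0],d[1])),"walls",W,O,"wallmid",W.mean(0),O.mean(0),"post",P)
    e=d/np.linalg.norm(d);nn=np.array([e[1],-e[0]])
    print("lateral of wall mid, post rel line",(W.mean(0)-L[0])@nn,(P[0]-L[0])@nn,"post along from wall",(P[0]-W.mean(0))@e, "wall thick",(W.mean(0)-O.mean(0))@e,"wall width",np.linalg.norm(W[0]-W[1]))
# orange posts from the scene view
g=arm.grab_frame("scene");h,s,v=hsv(g)
for c,st,k in blobs((h<12)&(s>190)&(v>120),15):
    if 300<c[0]<420 and 250<c[1]<340: print(c,st,k[k[:,1].argsort()][:4].tolist(),ray(g,[[c[0],st[1]+1]],.065))
E
```

```text
N line [[ 0.56842371 -0.13386752]
 [ 0.58540938 -0.37254489]] yaw 4.070640175573427 walls [[ 0.6203096  -0.3743201 ]
 [ 0.55107108 -0.37825297]] [[ 0.62086147 -0.38635498]
 [ 0.55162009 -0.38926539]] wallmid [ 0.58569034 -0.37628653] [ 0.58624078 -0.38781019] post [[ 0.57468283 -0.22522309]]
lateral of wall mid, post rel line 1.4643278991303684e-05 -0.00024166258802671615 post along from wall 0.1514637361136572 wall thick 0.011533659811765783 wall width 0.06935011895222647
W line [[ 0.42896373 -0.1080999 ]
 [ 0.43104807 -0.39188523]] yaw 0.4208185123369875 walls [[ 0.47364444 -0.39812577]
 [ 0.39094505 -0.40061394]] [[ 0.47371019 -0.40763129]
 [ 0.39053785 -0.40863017]] wallmid [ 0.43229475 -0.39936985] [ 0.43212402 -0.40813073] post [[ 0.43158102 -0.20495261]]
lateral of wall mid, post rel line 0.001191667242201786 0.0019058786605751896 post along from wall 0.19441723507256503 wall thick 0.008759388102881594 wall width 0.08273680518505117
[392.91919192 277.55555556] [389 269   8  19  99] [[394, 269], [395, 269], [396, 270], [393, 270]] [[ 0.57989525 -0.22606264]]
[345.88194444 312.50694444] [341 303  10  21 144] [[347, 303], [348, 303], [350, 304], [346, 304]] [[ 0.43724352 -0.20225069]]
```

```bash
cat >> h.py <<'E'
TR={"N":(np.array([.5857,-.3763]),np.radians(4.07),.048),"W":(np.array([.4318,-.3985]),np.radians(.3),.062)}
def tray(t,y,x=0):
    o,a,_=TR[t]; return o+np.array([np.cos(a)*x-np.sin(a)*y,np.sin(a)*x+np.cos(a)*y])
def quat(a,flip=False):
    "tool down, fingers closing along the direction at angle a from world x"
    y=np.array([np.cos(a),np.sin(a),0])*(-1 if flip else 1); z=np.array([0,0,-1.])
    return R.from_matrix(np.c_[np.cross(y,z),y,z]).as_quat()
FLIP=None
def P(xy,z): return [xy[0],xy[1],z+.155]        # z = height of the grasp point
def go(xy,z,a,rate=.25,**k):
    global FLIP
    if FLIP is None:   # half-turn whose last joint is nearer mid-range
        c=[(abs(j[6]),fl) for fl in(0,1) if (j:=arm.solve_ik(P(xy,z),quat(a,fl))) is not None]; FLIP=min(c)[1]
    return arm.line_to(P(xy,z),quat(a,FLIP),rate=rate,**k)
def up(z,rate=.25):
    p=arm.get_tcp_pos(); arm.line_to([p[0],p[1],z+.155],rate=rate)
E
cat > open.py <<'E'
from h import *
def slide(t,y0,y1,sf=None):
    "move the post of tray t from y0 to y1 (post centre, from the wall)"
    a=TR[t][1]; go(tray(t,y0),.13,a); arm.move_gripper(.7); go(tray(t,y0),.048,a,.12)
    arm.move_gripper(0,40); print("grip",arm.get_opening()*85)
    hit=go(tray(t,y1),.048,a,.06,stop_force=sf)
    p=np.array(arm.get_tcp_pos())[:2]-TR[t][0]; y=p@[-np.sin(a),np.cos(a)]
    print("hit",hit,"post y",y,"F",np.round(arm.get_force(),1)); arm.move_gripper(.7); up(.13); return y
if __name__=="__main__":
    q=quat(TR["N"][1]); 
    c=[(abs(j[6]),fl,j) for fl in(0,1) if (j:=arm.solve_ik(P(tray("N",.1515),.15),quat(TR["N"][1],fl))) is not None]
    print([(x[0],x[1]) for x in c])
    j=min(c,key=lambda x:x[0]); arm.move_joints(j[2])
    slide("N",.1515,.200); slide("W",.194,.262)
    print(arm.get_clock())
    f=arm.grab_frame("top"); cv2.imwrite("pics/t2.png",f["image"])
    for c in cans(f): print(c)
E
python3 open.py
```

```text
[(np.float64(0.9946215768882287), 0), (np.float64(2.0488728570783015), 1)]
grip 29.042698929506766
hit False post y 0.2000766536054903 F [4.3 0.7 5.8]
grip 29.19844054554367
hit False post y 0.2619889666209117 F [2.4 0.8 9.5]
11.45
(array([ 0.57684033, -0.3259332 ]), 3.4591336250305176, 'L', array([449., 229.]), array([64.8, 65.3]))
(array([0.56881079, 0.14380476]), 20.45736312866211, 'L', array([243., 232.]), array([56.5, 56. ]))
(array([0.56357562, 0.29999658]), 4.759244441986084, 'L', array([176., 234.]), array([56.3, 58.2]))
(array([0.43475476, 0.293375  ]), 83.8477783203125, 'L', array([177., 289.]), array([54.4, 54.1]))
(array([0.44349115, 0.1472408 ]), 16.33070182800293, 'S', array([241., 286.]), array([40.5, 40.4]))
(array([0.43101599, 0.01394065]), 29.71722412109375, 'S', array([298., 291.]), array([39.9, 40.1]))
```

View pics/t2.png

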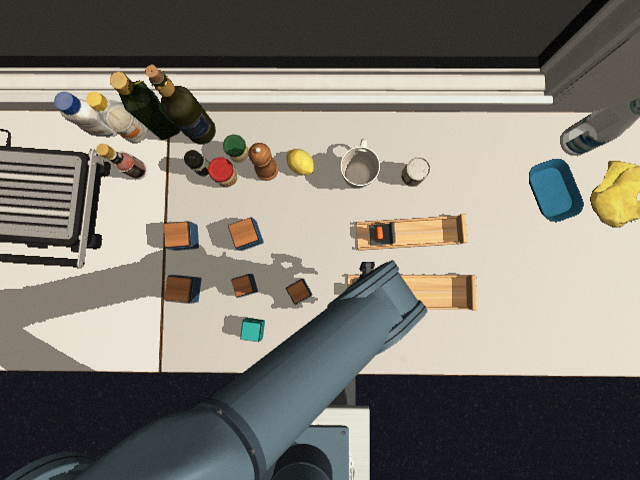

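The narrow stop is now open (post at (382,232)). The wide one is hidden under the arm, though the grip reading says it was moved. Next is a close crop to check my choice of canisters.

```bash
python3 -c "
import cv2;i=cv2.imread('pics/top0.png');cv2.imwrite('pics/cr.png',cv2.resize(i[210:350,155:325],None,fx=4,fy=4,interpolation=cv2.INTER_CUBIC))"
cat > put.py <<'E'
from h import *
import sys
def put(t,k,pix,gap):
    "take the canister nearest the top-view pixel and stand it in place k of tray t"
    H=.036 if t=="N" else .044
    for n in range(3):
        cs=[c for c in cans() if c[2]==("S" if t=="N" else "L") and c[3][0]<330]
        c=min(cs,key=lambda c:np.hypot(*(c[3]-pix))); xy=c[0]; print("pick",c)
        a=np.radians((c[1]+45)%90-45)
        go(xy,.15,a,.3); arm.move_gripper(.85 if t=="N" else 1); go(xy,H,a,.15)
        arm.move_gripper(0,60); w=arm.get_opening()*85; print("grip mm",w)
        up(H+.09,.2); w2=arm.get_opening()*85
        if w2>(40 if t=="N" else 54): break
        print("lost",w2); arm.move_gripper(1); up(.15)
    ta=TR[t][1]; y=TR[t][2]*(k-.5)+gap; xy=tray(t,y)
    go(xy,H+.096,ta,.25); print("carry mm",arm.get_opening()*85,"t",arm.get_clock())
    go(xy,H+.016,ta,.2); hit=go(xy,H+.002,ta,.03,stop_force=5)
    print("down",hit,arm.get_tcp_pos()[2]-.155-H,np.round(arm.get_force(),1)); arm.move_gripper(.8 if t=="N" else 1); up(.15)
put(sys.argv[1],int(sys.argv[2]),[float(sys.argv[3]),float(sys.argv[4])],float(sys.argv[5]))
f=arm.grab_frame("top"); cv2.imwrite(sys.argv[6],f["image"]); 
for c in cans(f): print(c[0].round(4),c[1],c[2],c[3])
print(arm.get_clock())
E
python3 put.py N 1 298 291 .004 pics/p1.png
```

```text
pick (array([0.43139084, 0.01412347]), 29.88933563232422, 'S', array([298., 291.]), array([39. , 40.1]))
grip mm 46.90138831797474
carry mm 46.8632143167797 t 16.075
down True 0.00687568891049057 [0.1 0.3 4.8]
[0.5684 0.1441] 20.180147171020508 L [243. 232.]
[0.5632 0.3013] 4.156057834625244 L [175. 234.]
17.9917
```

View pics/cr.png

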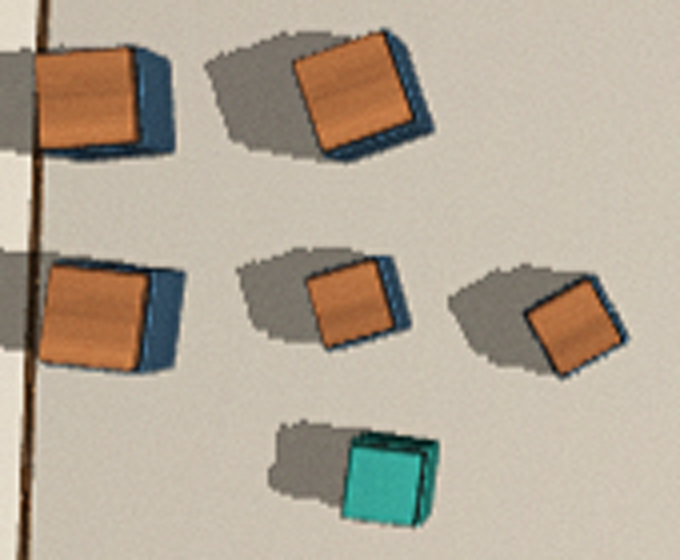

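View pics/p1.png

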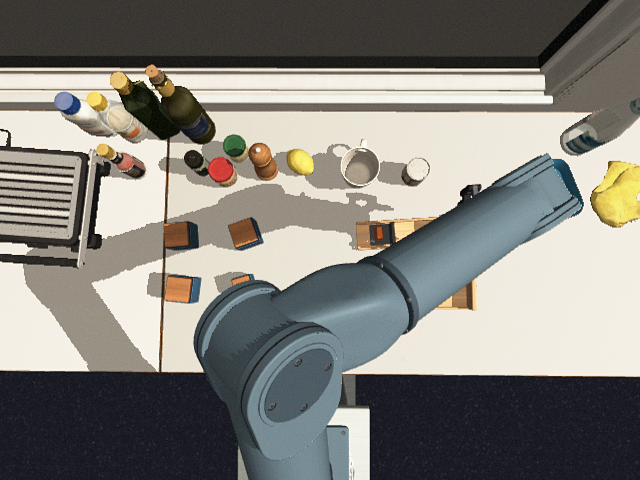

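The crop confirms five lidded blue canisters; the turquoise one at (395,480) has no lid. After placing, the arm hides the second small canister and the tray. The pose over the wide post left everything visible, so I'll take my looks from there.

```bash
sed -i 's/^put(sys/go(tray("W",.262),.16,TR["W"][1],.3)\nput(sys/; s/^f=arm.grab/go(tray("W",.262),.16,TR["W"][1],.3)\nf=arm.grab/' put.py
python3 put.py N 2 241 286 .008 pics/p2.png
```

```text
pick (array([0.44354425, 0.14706337]), 16.303361892700195, 'S', array([241., 286.]), array([40.5, 40.8]))
grip mm 46.95280994043241
carry mm 46.9959290836725 t 24.25
down True 0.006961227408398503 [-0.7  0.6  4.6]
[ 0.5786 -0.3478] 6.9454026222229 L [453. 227.]
[0.5686 0.1441] 20.514644622802734 L [243. 232.]
[0.5635 0.3001] 2.094208002090454 L [176. 234.]
[0.4348 0.2916] 83.8477783203125 L [177. 289.]
27.05
```

View pics/p2.png

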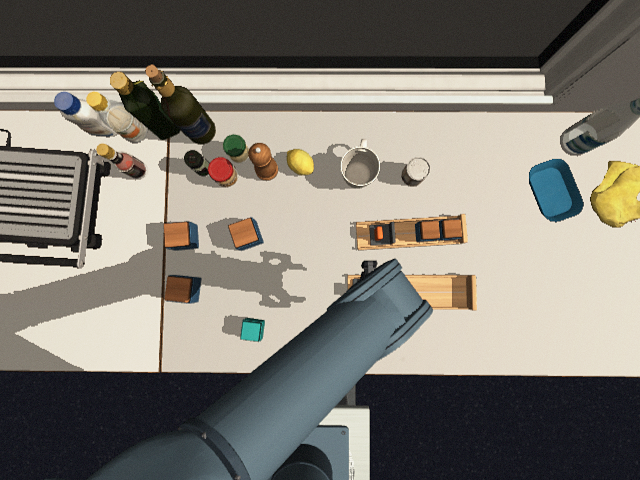

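Both small canisters stand in the narrow lane at (427,229) and (452,228). Now the three large ones.

```bash
python3 put.py W 1 243 232 .004 pics/p3.png && python3 put.py W 2 177 289 .008 pics/p4.png && python3 put.py W 3 176 234 .012 pics/p5.png
```

```text
pick (array([0.56868481, 0.14384169]), 20.514644622802734, 'L', array([243., 232.]), array([56.7, 55.9]))
grip mm 60.97391395994327
carry mm 60.753859578535476 t 32.9083
down True 0.007155938511191104 [0.5 1.  6.7]
[ 0.5813 -0.3469] 3.71303129196167 L [453. 227.]
[0.5638 0.3002] 5.628298282623291 L [176. 234.]
[ 0.4379 -0.365 ] 0.43897655606269836 L [462. 293.]
35.7167
pick (array([0.43470584, 0.29157837]), 83.8477783203125, 'L', array([177., 289.]), array([58. , 54.1]))
grip mm 60.920887014820536
carry mm 60.90620218939682 t 42.125
down True 0.007007132276609637 [-1.2  0.7  5. ]
[ 0.5824 -0.3469] 3.71303129196167 L [453. 227.]
[ 0.5685 -0.1539] 0.31952929496765137 L [365. 231.]
[0.5636 0.3001] 5.112898826599121 L [176. 234.]
[ 0.4283 -0.3001] 0.4053373634815216 L [433. 293.]
[ 0.4306 -0.3647] 88.75022888183594 L [462. 293.]
44.7083
pick (array([0.56378278, 0.30032516]), 5.629062652587891, 'L', array([176., 234.]), array([56.6, 58. ]))
grip mm 60.781335793028084
carry mm 60.70320077590131 t 51.0417
down True 0.0070855304048670215 [0.1 1.8 6.9]
[ 0.5789 -0.3479] 6.580536365509033 L [453. 227.]
[ 0.5822 -0.2996] 0.3442685902118683 L [431. 229.]
[ 0.4283 -0.3023] 0.4054105877876282 L [433. 293.]
[ 0.4306 -0.3647] 88.75022888183594 L [462. 293.]
53.4083
```

View pics/p5.png

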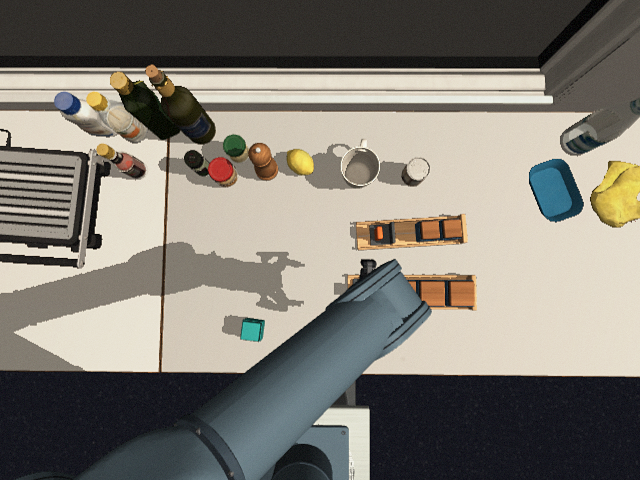

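All five are in the trays, with none left on the table except the turquoise one. Now I close the stops and expect the posts to stop at 0.224 (wide) and 0.134 (narrow).

```bash
cat > close.py <<'E'
from open import *
slide("W",.262,.216,15); slide("N",.200,.126,15)
go([.45,-.1],.25,0); arm.move_joints([-1.318,.536,-.004,1.538,.003,1.067,-.071]); arm.wait(.3)
f=arm.grab_frame("top"); cv2.imwrite("pics/fin.png",f["image"])
i=f["image"];cv2.imwrite("pics/fc.png",cv2.resize(i[205:320,340:490],None,fx=5,fy=5,interpolation=cv2.INTER_CUBIC))
g=arm.grab_frame("scene")["image"];cv2.imwrite("pics/fs.png",cv2.resize(g[230:400,280:480],None,fx=3.5,fy=3.5,interpolation=cv2.INTER_CUBIC))
print(arm.get_clock())
E
python3 close.py
```

```text
grip 28.97408807543356
hit True post y 0.2225629269268609 F [-0.1  2.3  8.4]
grip 29.24014410795611
hit True post y 0.13266967313059466 F [-0.2  1.4  6.8]
64.975
```

View pics/fc.png

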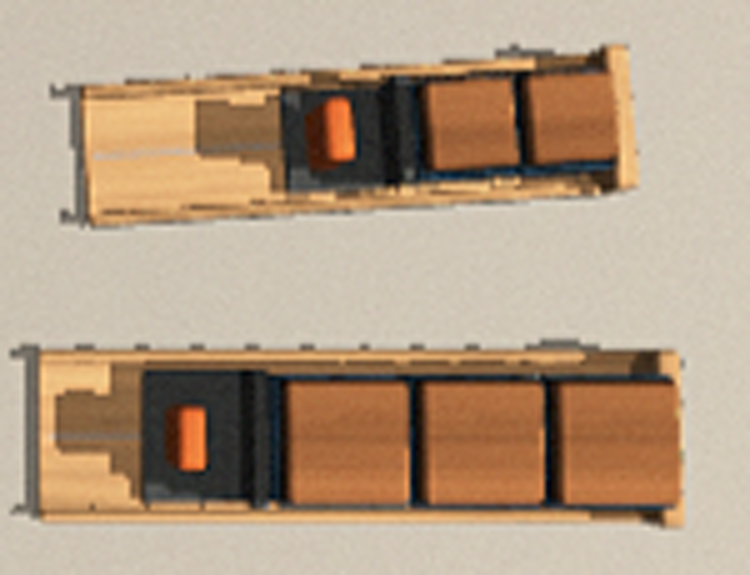

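View pics/fs.png

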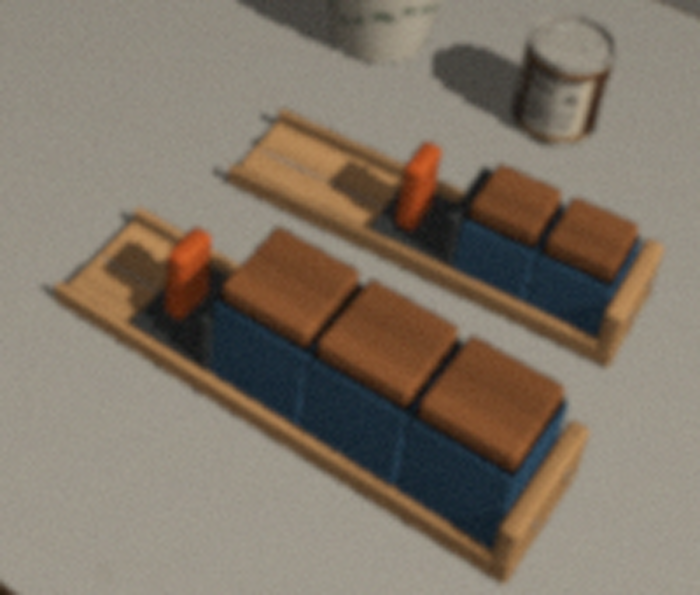

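The crops show both rows closed up: two small and three large canisters, all upright, with each stop plate against its row. The posts stopped at 0.1327 and 0.2226, against 0.134 and 0.224 for a flush row, so both are within calibration. Handing in.

```bash
python3 -c "
from plant import arm
print(arm.close_job())"
```

```text
the job is handed in; nothing more can be done
None
```

I handed the job in at about 65 s with two small canisters in the narrow tray and three large in the wide one, both rows and stops looking flush in the final pictures; the arm did not report whether it passed.

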